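# Load a relay test jig and hold its contact cover down

## Robot

A 6-joint arm with a two-finger parallel gripper is mounted at the origin on the work surface. World frame = base frame: x ahead of the robot, y to its left, z up, the work surface at z = 0. Lengths are in m, angles in rad, forces in N, time in s.
With the tool pointing down it reaches from about 0.35 to 0.975 m from the base axis. Payload 4.9 kg.
Tool frame: the origin (TCP) lies at the very end of the fingers, on their centre line; the grasp point (between the pads) lies 19 mm behind it; z points along the fingers, y is the line along which they close (so a half turn about z gives the same grasp; the last joint's range is limited). The gripper opens to 85 mm and grips with 20 to 120 N. Pads are 22 mm wide; open, the fingers measure 114 mm over their backs; the gripper's body (76 mm by 85 mm) begins 54 mm behind the grasp point. The pads swing forward as they close: fully open they stand 13 mm farther back than shut.
Start: joints at [-1.24, 0.053, 1.613, -0, 1.476, -0.119], TCP at [0.272, -0.563, 0.231] pointing down, gripper open.
Joint ranges: [-3.01, 3.01], [-1.01, 2.22], [0.06, 2.58], [-1.02, 4.17], [0.09, 2.62], [-3.14, 3.14]. Speed limits (rad/s): [2.57, 2.57, 3.14, 3.14, 3.14, 3.14].

## Interface

Orientations are given as a rotation vector (axis times angle).
In Python, from station import ctrl gives the robot as it stands.
- The arm moves only by the shell command python3 -m crank 'ROWS' [OPENING] [FORCE]. ROWS is text: rows parted by semicolons, each of 4 numbers parted by spaces: the shift along the world's x, y, z in units of 0.5 m (1.0 is 0.5 m), then the turn about the world's z in units of 90 degrees (1.0 is 90 degrees). In form: x y z turn; .... A call has exactly 5 rows; each row shifts and turns the commanded pose from where the row before left it; what a row does not reach is not made up. A row lasts 1/12 s, in which the tool goes at most 41.7 mm and 7.16 degrees, less where a joint would pass 70% of its speed; a pose out of reach is approached as far as the arm can. A call with a number of a shift or a turn outside -1 to 1 is refused whole. A call with a gripper value outside its range is refused whole. OPENING is the opening in per cent of the stroke, from 0 (shut) to 100 (fully open), set as the call begins (- or left out, the last holds). The fingers move at their own pace and stop on an object; FORCE is the grip in N (left out, the last holds). Time passes only in rows, so rows that do not move let the fingers close, or fill a call up. It gives the time, the measured TCP pose, the force, the opening and the grip force at its end, in the units of the state.
- ctrl.get_obs(): the state, without advancing time (a new reading comes with each control period).
- ctrl.get_image(name): name is "scene" or "top" or "wrist"; returns (picture, depth): 480x640x3 uint8, red, green, blue; 480x640 float32, m along the optical axis (not along the pixel's ray), 0 where there is no reading.
- ctrl.get_calibration(name): a dict with "fx", "fy", "cx", "cy" (pixels), "extrinsics" (4x4, takes a point from world to camera coordinates). Camera axes: x right, y down, z forward; pixel columns grow to the right and rows downward; lengths in m; the calibration is good to about 2 mm. A picture is of the moment at which its call begins: read the wrist's pose just before it. get_calibration takes no time and is no camera call; for the wrist camera it gives the pose at the moment of the call.
- ctrl.finish_job(): hands the job in; it is judged then, once.
The state is a dict: "t": time; "q": joint angles; "dq": joint speeds; "effort": joint torques, N m; "tool_pos": TCP position; "tool_rot": TCP orientation; "contact_force": force on the tool from outside, world axes, zero at the start; "wrist_torque": the same for the moment, N m; "opening": finger opening in m; "grip_force": force on a finger pad.
Only numpy, scipy, OpenCV 4.12 (cv2) and the standard library are available. Lean on these libraries where they do the work, as an engineer would, in place of code of your own. Each camera call takes 0.05 s, during which the arm holds its last target. There are 200 camera calls.

## Task

Load the relay test jig: stand the blue relay fully home in the white socket, then swing the red lever shut over it. Then set the black contact cover, lined up with the jig, over the steel locating pin so that it drops on and lies flat on the grey sprung table, and press it fully down. Finish while still holding the cover pressed down (do not let go), and leave the multimeter, the screwdriver and the white relay alone.

Things in the scene. Friction and masses are not known exactly. Their poses are not given: they have to be found in the camera images.
- fixture: The relay test jig, fixed to the bench: dark grey metal base 140 x 240 x 12 mm (x, y, z). Origin: centre of its underside, on the bench; z up. All jig measures below are in its frame; it stands at a varying place and yaw. The socket is on its +y half, the pin and sprung table on its -y half.
- socket_floor (a point): Centre of the floor of the socket pocket (jig frame 0, 60, 16 mm). White block 66 x 60 mm, rim at 28 mm; pocket about 31 mm along jig x by 43 mm along jig y, 12 mm deep, its mouth chamfered by 2 mm. Axes as the jig.
- relay: The blue relay with black foot: block 28 x 40 x 45 mm (x, y, z), about 80 g, standing upright on the bench. Origin: centre of its underside. Fits the socket with its x along jig x, either way round; seated, its top is 61 mm over the bench.
- lever (a joint): Angle of the red swing lever about its upright pivot, rad: 0 = shut (bar lies over the socket, pointing from the pivot to jig -y), it grows to 1.9 as the bar swings open towards jig +x (at 1.57 the bar points to jig +x). Stays where left (light friction, about 0.5 N at the knob); stops at 0.
- lever_pivot (a point): On the upright pivot axis of the lever, at the top face of the bar (jig frame 0, 108, 70 mm). Bar 14 mm wide, 6 mm thick, its underside 64 mm over the bench. Lever steel post below, radius 8 mm.
- lever_knob (a point): Middle of the lever's upright round red knob: radius 7 mm, 24 mm tall, from 70 to 94 mm over the bench; 80 mm from the pivot axis. Its axes turn with the lever.
- pin_top (a point): Top of the fixed steel locating pin (jig frame 0, -55, 48 mm): diameter 12 mm with a 1.5 mm chamfer, stands 8 mm above the grey sprung table; under the cover it cannot be seen.
- nest (a joint): How far the grey sprung table round the pin is pressed down, m: 0 = up, 0.006 = fully down (stop). It does not sink under the cover alone (5.5 N preload); about 11.5 N in all presses it fully down, and it springs back when let go.
- nest_top (a point): Centre of the upper face of the sprung table (104 x 76 mm), 40 mm over the bench when up; moves with it.
- cover: The black contact cover: plate 90 x 70 x 22 mm (x, y, z) with an orange bar handle on top, about 220 g, lying on the bench. Origin: centre of its underside, which is also the mouth of its only hole: blind, diameter 14 mm, 18 mm deep, 1 mm chamfer, straight under the middle of the handle. Handle 70 mm along x, 16 mm thick in y, from 22 to 62 mm above the origin. On the jig its x lies along jig x, either way round.
- multimeter: Yellow multimeter, 75 x 150 x 40 mm, bystander. Origin: centre of its underside.
- screwdriver: Red-handled screwdriver about 170 mm long, lying on the bench, bystander. Origin on its underside, its length along its x.
- old_relay: White relay 28 x 40 x 45 mm, bystander. Origin: centre of its underside.
Not all that is in view belongs to the job. There is more than one size of the cover; the job needs the middle-sized.

How it is judged:
On the way, in this order (a step that is already met when the one before it is completed fails the run):
1. the blue relay stands fully home in the socket (horizontal distance between relay and socket_floor below 0.005 m and z of relay in the frame of socket_floor below 0.003 m and angle between relay's own z axis and vertical below 0.08 rad), for 0.1 s.
2. the lever is swung shut over the seated relay (value of joint lever below 0.15 rad and horizontal distance between relay and socket_floor below 0.005 m and z of relay in the frame of socket_floor below 0.003 m), for 0.1 s.
3. the cover has dropped over the pin and lies flat on the sprung table (horizontal distance between cover and pin_top below 0.004 m and z of cover in the frame of nest_top below 0.003 m and angle between cover's own z axis and vertical below 0.08 rad), for 0.1 s.
At the end, for the whole second after the job is handed in: Relay in socket (5 mm of centre, 3 mm of floor, tilt < 0.08 rad); lever < 0.15 rad; cover within 4 mm of the pin, flat on the sprung table (3 mm, 0.08 rad), within 0.15 rad of the jig's direction; table pressed 4.5 mm or more; fingers on the cover with over 2 N; cover still (< 20 mm/s) (all of step 2 and all of step 3 and angle between relay's own z axis and vertical below 0.08 rad and angle between the x axis of cover and the x axis of fixture, either way round below 0.15 rad and value of joint nest above 0.0045 m and contact force between the fingers and cover above 2 N and linear speed of cover below 0.02 m/s); the arm keeps its last pose, push and grip.
It fails at once if the multimeter is disturbed (distance of multimeter from where it was at the start of the episode above 0.02 m).
It fails at once if the screwdriver is disturbed (distance of screwdriver from where it was at the start of the episode above 0.02 m).
It fails at once if the white relay is disturbed (distance of old_relay from where it was at the start of the episode above 0.02 m).
It also fails if it takes over 61 s, if anything falls off the work surface, if the arm or the gripper's body presses on something with over 40 N, if the wrist force passes 120 N, or if a joint passes its speed limit or range.

## Working session

There is one attempt and no reset: what is moved stays moved. The work goes in short steps, Python scripts to look and compute and a shell command to move; the robot and the scene stay as the last step left them, time stands still between calls to the robot, and variables do not carry over. Pictures are saved under pics/ and viewed, at most 10 in all, crops included, and the job is handed in when it is done.

```bash
mkdir -p pics; ls
cat > h.py <<'E'
import numpy as np, cv2
from station import ctrl
def grab(n,tag):
    c=ctrl.get_calibration(n); im,d=ctrl.get_image(n)
    np.savez(f'pics/{tag}.npz',im=im,d=d,E=c['extrinsics'],k=[c['fx'],c['fy'],c['cx'],c['cy']])
    cv2.imwrite(f'pics/{tag}.png',im[:,:,::-1]); return im,d
def load(tag): return np.load(f'pics/{tag}.npz')
def world(tag,u,v,z=None):
    f=load(tag); fx,fy,cx,cy=f['k']; E=f['E']; R=E[:3,:3]; t=E[:3,3]
    r=np.array([(u-cx)/fx,(v-cy)/fy,1.]); o=-R.T@t; w=R.T@r
    if z is None:
        d=np.median(f['d'][int(v)-1:int(v)+2,int(u)-1:int(u)+2]); return o+w*d
    return o+w*(z-o[2])/w[2]
def cloud(tag):
    f=load(tag); fx,fy,cx,cy=f['k']; E=f['E']; v,u=np.mgrid[:480,:640]; d=f['d']
    P=np.stack([(u-cx)/fx*d,(v-cy)/fy*d,d],-1)
    W=(P-E[:3,3])@E[:3,:3]; W[d==0]=np.nan; return W,f['im']
E
python3 - <<'E'
from h import *
grab('top','top0');grab('scene','sc0')
a=cv2.imread('pics/top0.png');print(ctrl.get_obs())
for n in('top','scene'): print(ctrl.get_calibration(n))
E
```

```text
pics
{'t': 0.1, 'q': array([-1.23999208e+00,  5.33054270e-02,  1.61415863e+00, -3.62882425e-06,
        1.47598372e+00, -1.19019470e-01]), 'dq': array([-2.25620590e-03,  9.22487894e-05, -4.31338440e-03,  2.13682462e-04,
       -4.60643997e-04,  5.87275266e-04]), 'effort': array([-4.05190463e-06, -3.94904566e+01, -3.71362567e+01, -1.58281491e-04,
        3.95813418e-03, -1.32842200e-05]), 'tool_pos': array([ 0.27155957, -0.56229953,  0.23017575]), 'tool_rot': array([-3.06066973e+00, -7.00228577e-01,  3.13455317e-04]), 'contact_force': array([-0.63934038, -0.17302358,  0.36027171]), 'wrist_torque': array([ 0.00523732,  0.00255755, -0.0061112 ]), 'grip_force': 0.0, 'opening': 0.08566900928336205}
{'fx': 597.3819266732659, 'fy': 597.3819266732659, 'cx': 307.8226259812806, 'cy': 253.56461021687838, 'extrinsics': array([[-0.01746911, -0.99982342, -0.0069247 , -0.02915651],
       [-0.99511285,  0.01805917, -0.09707877,  0.53985908],
       [ 0.09718668,  0.00519498, -0.99525261,  1.18056538],
       [ 0.        ,  0.        ,  0.        ,  1.        ]])}
{'fx': 609.996040451056, 'fy': 609.996040451056, 'cx': 320.3237208638261, 'cy': 236.28071412850394, 'extrinsics': array([[-0.43806344,  0.89894213,  0.0018618 ,  0.27655946],
       [ 0.77812769,  0.3802248 , -0.4999464 , -0.37814572],
       [-0.45013079, -0.21755952, -0.86605435,  1.5238119 ],
       [ 0.        ,  0.        ,  0.        ,  1.        ]])}
```

View pics/top0.png

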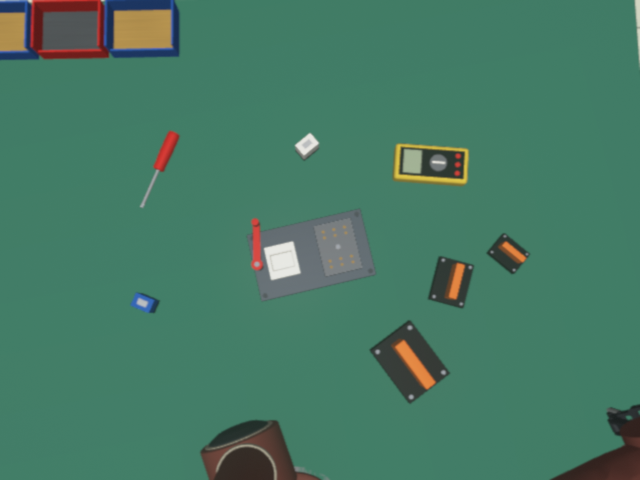

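View pics/sc0.png

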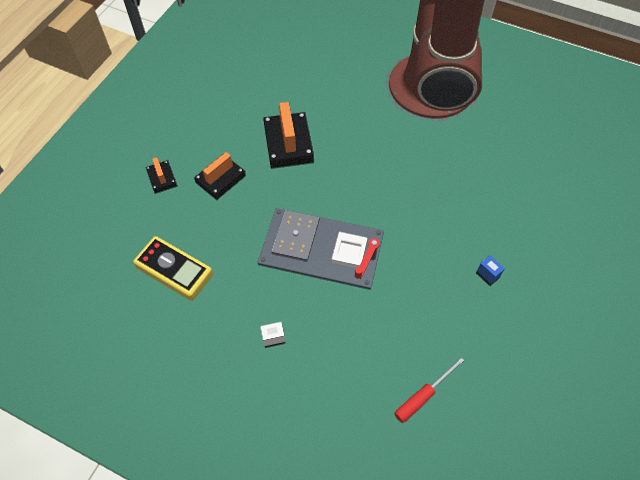

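The top view shows the jig at about (310,255), with the lever pivot at (257,265) and its knob at (256,223). The blue relay is at (145,302) and the middle cover at (452,282). The scene view agrees: relay (490,270), middle cover (220,175), jig (320,248).

```bash
cat > m0.py <<'E'
from h import *
def rect(P):
    r=cv2.minAreaRect((P[:,:2]*1000).astype(np.float32)); return np.round(r[0],1),np.round(r[1],1),round(r[2],1)
box={'top0':{'jig':(235,200,385,310),'relay':(125,285,165,320),'cov':(425,250,480,312),'white':(258,235,305,285),'nest':(305,205,370,285),'lev':(245,212,270,275)},
 'sc0':{'jig':(250,200,390,295),'relay':(470,250,510,290),'cov':(190,145,250,202),'white':(328,228,372,270),'nest':(265,205,325,262),'lev':(350,232,386,282)}}
for t in box:
    W,im=cloud(t); hsv=cv2.cvtColor(im,cv2.COLOR_RGB2HSV)
    H,S,V=[hsv[...,i].astype(int) for i in range(3)]; z=W[...,2]
    green=(H>60)&(H<90)&(S>80)
    red=((H<6)|(H>174))&(S>130); org=(H>6)&(H<20)&(S>150)
    M={'jig':~green&(z>.005),'relay':(z>.037),'cov':~green&~org&(z>.014)&(z<.03),'handle':org&(z>.05),'white':(V>170)&(S<60)&(z>.022)&(z<.034),'nest':(z>.034)&(z<.045)&(S<110),'lev':red}
    for k in M:
        b=box[t]['cov' if k=='handle' else k]
        m=np.zeros(z.shape,bool); m[b[1]:b[3],b[0]:b[2]]=1; m&=M[k]&np.isfinite(z)
        P=W[m]; print(t,k,m.sum(),*rect(P),'z',np.round(np.percentile(P[:,2],[5,50,95])*1000,1))
    b=box[t]['lev']; print('table z',np.nanmedian(z[green&(np.abs(z)<.05)]))
    m=np.zeros(z.shape,bool); m[b[1]:b[3],b[0]:b[2]]=1; m&=red&(z>.08); print('knob',np.nanmedian(W[m],0))
E
python3 m0.py
```

```text
top0 jig 8065 [554. -38.] [171.4 245.9] 12.0 z [ 8.8 14.5 48.6]
top0 relay 301 [446.9 291.2] [42.  28.3] 65.6 z [40.7 45.3 48.6]
top0 cov 1093 [ 477.7 -326.3] [70.1 89.3] 73.7 z [18.3 22.  25.9]
top0 handle 328 [ 478.  -326.6] [17.1 69.9] 73.5 z [54.4 61.3 65.8]
top0 white 649 [526.7  14.7] [66.2 59.8] 11.6 z [24.3 28.  31.7]
top0 nest 1915 [551.  -97.8] [104.3  76.3] 12.0 z [36.4 39.9 43.6]
top0 lev 332 [553.8  59.3] [19.  94.8] 88.3 z [66.3 70.5 93.3]
table z 4.92185963783379e-05
knob [0.59536821 0.06125181 0.09294084]
sc0 jig 6746 [547.3 -41. ] [159.  240.6] 11.9 z [ 8.7 14.7 65.8]
sc0 relay 288 [448.4 293. ] [40.3 31.2] 67.6 z [40.  45.  48.7]
sc0 cov 627 [ 480.2 -324.8] [73.2 91.7] 73.3 z [16.1 21.4 25.8]
sc0 handle 277 [ 479.9 -323.9] [21.3 71.8] 76.5 z [51.5 60.2 64.6]
sc0 white 540 [527.3  16.1] [69.1 60.2] 12.3 z [24.1 27.9 31.3]
sc0 nest 1578 [552.3 -96. ] [107.7  77.2] 12.4 z [36.  39.8 43.4]
sc0 lev 309 [554.   59.9] [ 26.6 104.4] 89.9 z [67.  70.9 94. ]
table z -1.1759932404552458e-05
knob [0.60036743 0.06449758 0.09181017]
```

```bash
python3 -m crank '0.03 0.076 0 0.05;0.03 0.076 0 0.05;0.03 0.076 0 0.05;0.03 0.076 0 0.05;0.03 0.076 0 0.05'; python3 -m crank '0.03 0.076 0 0.05;0.03 0.076 0 0.05;0.03 0.076 0 0.05;0.03 0.076 0 0.052;0.03 0.076 0 0'; python3 -m crank '0 0.08 0 0;0 0.08 0 0;0 0.08 0 0;0 0.08 0 0;0 0.08 0 0';python3 -m crank '0 0.08 0 0;0 0.08 0 0;0 0.08 0 0;0 0.08 0 0;0 0.08 0 0'
```

```text
t: 0.52
tool_pos: [0.3468, -0.3709, 0.2306]
tool_rot: [-2.864, -1.289, -0.0]
contact_force: [0.2, 0.3, -0.4]
opening: 0.0853
grip_force: 0.0
t: 0.93
tool_pos: [0.4217, -0.1808, 0.2309]
tool_rot: [-2.626, -1.724, -0.0]
contact_force: [0.6, -0.8, -0.4]
opening: 0.0858
grip_force: 0.0
t: 1.35
tool_pos: [0.421, 0.0191, 0.231]
tool_rot: [-2.628, -1.721, -0.0]
contact_force: [1.5, 0.5, -0.4]
opening: 0.0854
grip_force: 0.0
t: 1.77
tool_pos: [0.421, 0.2192, 0.231]
tool_rot: [2.628, 1.722, -0.0]
contact_force: [0.3, -0.3, 0.4]
opening: 0.0853
grip_force: 0.0
```

```bash
cat > ob.py <<'E'
import sys
from h import *
def rect(P):
    r=cv2.minAreaRect((P[:,:2]*1000).astype(np.float32)); return np.round(r[0],1),np.round(r[1],1),round(r[2],1)
o=ctrl.get_obs(); rv=o['tool_rot']; print('tcp',np.round(o['tool_pos']*1000,1),'yawy',2*np.degrees(np.arctan2(rv[1],rv[0]))-90)
def blob(tag,x,y,r,z0,z1):
    W,im=cloud(tag); m=(np.hypot(W[...,0]-x,W[...,1]-y)<r)&(W[...,2]>z0)&(W[...,2]<z1)
    P=W[m]; print(tag,m.sum(),*rect(P),'z',np.round(np.percentile(P[:,2],[5,50,95])*1000,1)) if m.sum()>5 else print('none')
E
python3 - <<'E'
from ob import *
grab('wrist','w1'); blob('w1',.4475,.292,.05,.037,.055)
E
```

```text
tcp [421.  219.2 231. ] yawy -23.526916849867632
w1 1942 [446.7 291.4] [39.4 27.6] 66.9 z [43.8 45.1 46.4]
```

View pics/w1.png

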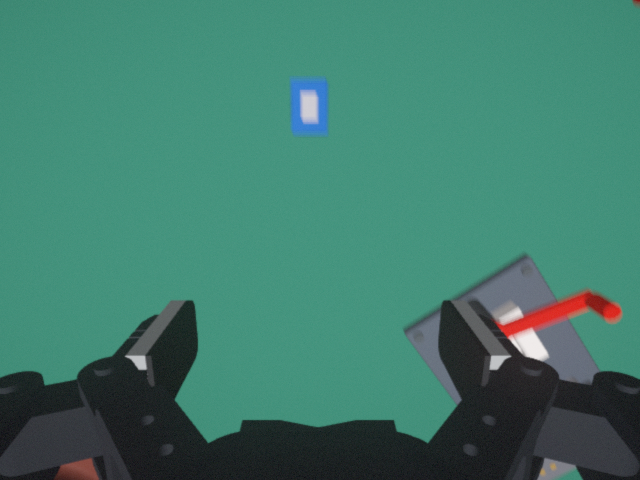

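Wrist view: the relay is centred at (310,106), square to the fingers. The jig and lever are at lower right.

```bash
python3 -m crank '0.0257 0.0722 0 0.004;0.0257 0.0722 0 0;0 0 -0.075 0;0 0 -0.075 0;0 0 -0.075 0' 70 40; python3 -m crank '0 0 -0.075 0;0 0 -0.075 0;0 0 -0.059 0;0 0 0 0;0 0 0 0'; python3 -m crank '0 0 0 0;0 0 0 0;0 0 0 0;0 0 0 0;0 0 0 0' 0 40;python3 -m crank '0 0 0 0;0 0 0 0;0 0 0 0;0 0 0 0;0 0 0 0'
```

```text
t: 2.23
tool_pos: [0.4476, 0.2903, 0.1178]
tool_rot: [2.621, 1.732, 0.002]
contact_force: [-0.0, -0.4, -1.0]
opening: 0.0594
grip_force: 0.0
t: 2.65
tool_pos: [0.4457, 0.2885, 0.0125]
tool_rot: [-2.622, -1.729, 0.008]
contact_force: [-0.8, 0.2, 1.1]
opening: 0.0597
grip_force: 0.0
t: 3.07
tool_pos: [0.4497, 0.2905, 0.0175]
tool_rot: [2.622, 1.729, 0.009]
contact_force: [0.0, 0.0, 7.8]
opening: 0.0272
grip_force: 40.9
t: 3.48
tool_pos: [0.4497, 0.2905, 0.0175]
tool_rot: [2.622, 1.729, 0.008]
contact_force: [-0.1, -0.9, 7.4]
opening: 0.0275
grip_force: 41.0
```

```bash
python3 -m crank '0 0 0.03 0;0 0 0.07 0;0 0 0.07 0;0 0 0.07 0;0 0 0.052 0'; python3 -m crank '0.02 -0.07 0 0.05;0.02 -0.07 0 0.05;0.02 -0.07 0 0.05;0.02 -0.07 0 0.05;0.02 -0.07 0 0.05';  python3 -m crank '0.02 -0.07 0 0.05;0.02 -0.07 0 0.05;0.02 -0.062 0 0.041;0 0 0 0;0 0 0 0'
python3 - <<'E'
from ob import *
grab('wrist','w2');grab('top','t2'); grab('scene','s2')
for t in('w2','t2','s2'):
    blob(t,.527,.0153,.05,.023,.033); blob(t,.527,.0153,.04,.18,.205);blob(t,.597,.062,.03,.085,.1); blob(t,.5515,-.097,.09,.035,.045)
E
```

```text
t: 3.9
tool_pos: [0.4484, 0.2898, 0.1645]
tool_rot: [2.622, 1.729, 0.007]
contact_force: [1.7, 1.3, -0.3]
opening: 0.0271
grip_force: 40.0
t: 4.32
tool_pos: [0.4977, 0.1129, 0.1613]
tool_rot: [2.229, 2.212, 0.002]
contact_force: [0.3, -0.4, -1.0]
opening: 0.0273
grip_force: 40.0
t: 4.73
tool_pos: [0.5278, 0.0121, 0.161]
tool_rot: [1.981, 2.437, 0.001]
contact_force: [0.3, -0.1, -0.7]
opening: 0.0272
grip_force: 39.9
tcp [527.8  12.1 161. ] yawy 11.788502924955395
w2 4479 [527.1  14.3] [66.2 60.4] 12.3 z [26.4 27.9 29.1]
w2 14569 [529.   16.4] [55.4 51.6] 51.5 z [183.8 188.7 201. ]
w2 687 [596.6  62.5] [13.7 13.8] 48.3 z [87.2 93.7 95.1]
w2 2027 [ 555.6 -120.6] [84.  31.2] 12.8 z [39.1 40.1 41.1]
t2 87 [502.1  25.8] [64.4 26.1] 89.5 z [24.2 27.6 31.3]
none
none
t2 1855 [551.1 -97.6] [104.5  75.8] 12.2 z [36.7 40.1 43.6]
s2 574 [528.4  16.4] [69.2 60.3] 12.2 z [24.2 27.7 31.4]
s2 79 [534.7  21.6] [33.3 43.9] 43.6 z [183.  188.1 191.6]
s2 50 [597.9  64.5] [13.2 13.1] 53.4 z [87.7 93.4 96.6]
s2 1580 [552.  -96.1] [106.6  76.9] 12.1 z [36.4 40.  43.6]
```

View pics/w2.png

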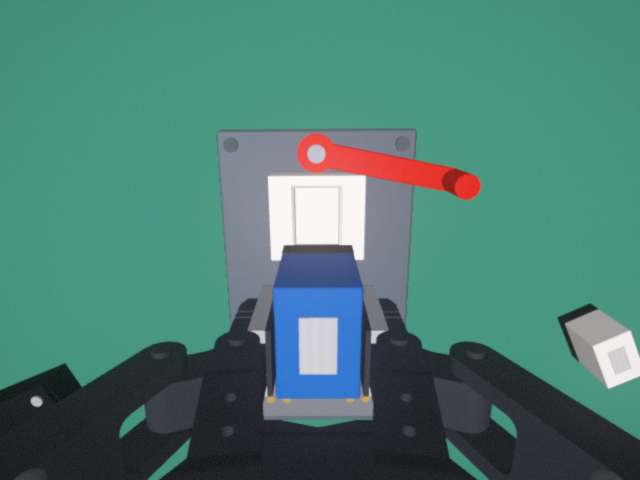

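Wrist view: the relay is held upright at about (318,330), and the socket pocket is straight ahead at (317,215).

Run:
```python
from ob import *
W,im=cloud('w2'); h=cv2.cvtColor(im,cv2.COLOR_RGB2HSV).astype(int)
blue=(h[...,0]>100)&(h[...,0]<130)&(h[...,1]>120); wh=np.zeros_like(blue); wh[315:378,296:342]=1
m=(blue|wh)&(W[...,2]>.18)&(np.arange(480)[:,None]>285)
P=W[m]; print(np.percentile(P[:,2],[2,25,50,75,98]))
print(rect(P)); A=np.c_[P[:,:2]-P[:,:2].mean(0),np.ones(len(P))]; print(np.linalg.lstsq(A,P[:,2],rcond=None)[0])
# pocket interior
m=(np.hypot(W[...,0]-.527,W[...,1]-.0153)<.035)&(W[...,2]>.012)&(W[...,2]<.0235); print(rect(W[m]),np.median(W[m][:,2]))
# base plate
m=(W[...,2]>.008)&(W[...,2]<.016); print(rect(W[m]))
m=(W[...,2]>.06)&(W[...,2]<.074)&(np.arange(480)[:,None]<200); print('bar',rect(W[m]))
```

```text
tcp [527.1  14.3 160.4] yawy -347.9648547200433
[0.18724346 0.18814691 0.18854693 0.1889561  0.1898031 ]
(array([527.3,  11.9]), array([32. , 40.8]), 13.6)
[-0.00028035 -0.00682174  0.18854949]
(array([525.2,  19.2]), array([39.3, 54.7]), 10.1) 0.016072006161153105
(array([517.2, -49. ]), array([487.9, 240.4]), 11.8)
bar (array([551.2,  60.1]), array([21.7, 90.4]), 88.0)
```

```bash
python3 -m crank '0.001 0.001 -0.06 0;0 0 -0.06 0;0 0 -0.06 0;0 0 -0.04 0;0 0 0 0'; python3 -m crank '0 0 -0.01 0;0 0 -0.01 0;0 0 -0.006 0;0 0 -0.006 0;0 0 0 0'
```

```text
t: 5.3
tool_pos: [0.5251, 0.0159, 0.0456]
tool_rot: [-1.972, -2.439, 0.003]
contact_force: [0.7, 0.2, -0.8]
opening: 0.027
grip_force: 41.0
t: 5.72
tool_pos: [0.5279, 0.014, 0.0343]
tool_rot: [1.977, 2.442, 0.0]
contact_force: [0.1, -0.3, -1.4]
opening: 0.027
grip_force: 41.1
```

```bash
python3 -m crank '0 0 -0.004 0;0 0 -0.004 0;0 0 -0.004 0;0 0 0 0;0 0 0 0'
python3 - <<'E'
from ob import *
grab('wrist','w3')
W,im=cloud('w3'); h=cv2.cvtColor(im,cv2.COLOR_RGB2HSV).astype(int)
m=(h[...,0]>100)&(h[...,0]<130)&(h[...,1]>120)&(W[...,2]>.05)&(W[...,2]<.07)
P=W[m]; print(len(P),np.percentile(P[:,2],[5,50,95]),rect(P))
E
```

```text
t: 6.13
tool_pos: [0.5285, 0.0138, 0.0334]
tool_rot: [-1.975, -2.441, 0.002]
contact_force: [-16.0, 1.5, 29.1]
opening: 0.0276
grip_force: 45.0
tcp [528.5  13.8  33.4] yawy -347.97314318857923
7946 [0.05918152 0.060935   0.06187686] (array([529. ,  13.5]), array([28. , 41.2]), 11.6)
```

```bash
python3 -m crank '0 0 0.004 0;0 0 0.004 0;0 0 0 0;0 0 0 0;0 0 0 0' 60 20; python3 -m crank '0 0 0 0;0 0 0.03 0;0 0 0.06 0;0 0 0.06 0;0 0 0.06 0'; python3 -m crank '0.07 0.04 0 0;0.069 0.055 0 0;0 0 0 0;0 0 0 0;0 0 0 0' 48
python3 - <<'E'
from ob import *
grab('wrist','w4'); blob('w4',.527,.0153,.04,.052,.0635); blob('w4',.597,.0625,.03,.085,.1)
W,im=cloud('w4'); h=cv2.cvtColor(im,cv2.COLOR_RGB2HSV).astype(int)
m=(h[...,0]>100)&(h[...,0]<130)&(h[...,1]>120)&(W[...,2]>.045); P=W[m];print(len(P),np.percentile(P[:,2],[5,50,95]),rect(P)) if m.sum()>5 else 0
E
```

```text
t: 6.6
tool_pos: [0.5278, 0.0139, 0.032]
tool_rot: [-1.977, -2.441, 0.0]
contact_force: [0.2, 0.3, -0.2]
opening: 0.0511
grip_force: 0.0
t: 7.02
tool_pos: [0.5273, 0.0139, 0.1376]
tool_rot: [-1.976, -2.44, 0.002]
contact_force: [0.4, -0.3, 1.0]
opening: 0.0512
grip_force: 0.0
t: 7.43
tool_pos: [0.5949, 0.0599, 0.1363]
tool_rot: [-1.976, -2.441, 0.002]
contact_force: [-0.4, -0.9, -0.0]
opening: 0.0411
grip_force: 0.0
tcp [594.9  59.9 136.3] yawy -347.9720132487681
w4 3311 [529.   13.7] [28.9 40.5] 13.1 z [55.5 61.  62.1]
w4 728 [597.   62.7] [13.2 13.7] 14.5 z [86.9 93.8 94.9]
2269 [0.0594903  0.06095302 0.06203672] (array([572.6,  53.3]), array([159.8,  49.3]), 38.8)
```

View pics/w4.png

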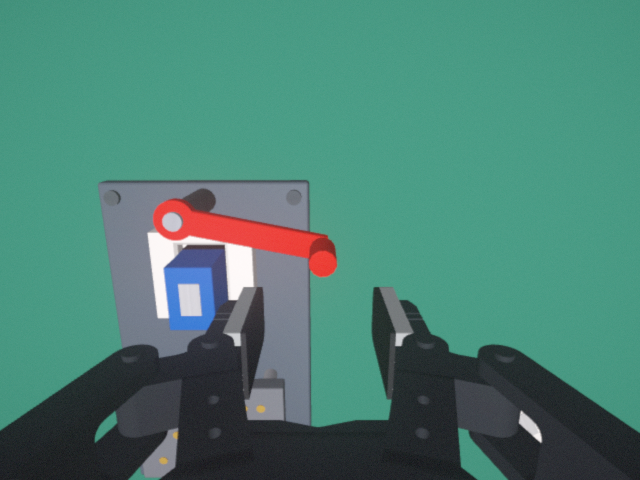

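Wrist view: the relay stands in the socket at (192,285) with its top at 61 mm. The knob is at (322,258), just ahead of the gap between the fingers. Next I grip the knob.

```bash
python3 -m crank '0.004 0.0055 -0.03 0;0 0 -0.05 0;0 0 -0.04 0;0 0 0 0;0 0 0 0'; python3 -m crank '0 0 0 0;0 0 0 0;0 0 0 0;0 0 0 0;0 0 0 0' 0 20
```

```text
t: 7.9
tool_pos: [0.5957, 0.0621, 0.076]
tool_rot: [-1.976, -2.439, 0.003]
contact_force: [0.8, 0.6, 0.2]
opening: 0.0408
grip_force: 0.0
t: 8.32
tool_pos: [0.5969, 0.0625, 0.0793]
tool_rot: [-1.976, -2.441, 0.003]
contact_force: [-7.4, -0.9, 5.5]
opening: 0.0126
grip_force: 20.1
```

```bash
python3 -m crank '0 0 0.004 0;-0.004 -0.036 0 0;-0.012 -0.034 0 0;-0.0195 -0.0305 0 0;0 0 0 0'; python3 -m crank '-0.026 -0.0255 0 0;-0.031 -0.019 0 0;-0.0315 -0.011 0 0;0 0 0 0;0 0 0 0'
python3 - <<'E'
from ob import *
grab('wrist','w5'); blob('w5',.535,-.016,.03,.09,.1); blob('w5',.52,.06,.035,.064,.074)
E
```

```text
t: 8.73
tool_pos: [0.5816, 0.0088, 0.0802]
tool_rot: [1.974, 2.433, 0.002]
contact_force: [7.6, -6.9, -10.1]
opening: 0.0128
grip_force: 19.7
t: 9.15
tool_pos: [0.5359, -0.0169, 0.0803]
tool_rot: [1.975, 2.439, -0.002]
contact_force: [-0.1, -6.3, -1.4]
opening: 0.0126
grip_force: 20.4
tcp [535.9 -16.9  80.3] yawy 11.99112366746968
w5 2279 [536.4 -16.6] [40.  22.8] 13.7 z [90.8 94.1 99. ]
w5 5934 [518.5  48.6] [21.9 47.6] 7.0 z [68.9 70.1 73. ]
```

View pics/w5.png

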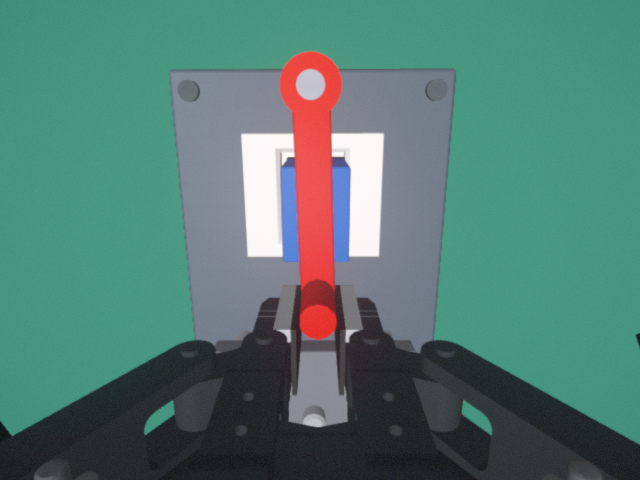

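The lever looks shut: bar vertical in the picture from (310,85) to (318,310), over the blue relay. Releasing and going to the cover.

```bash
python3 -m crank '0 0 0 0;0 0 0 0;0 0 0.03 0;0 0 0.07 0;0 0 0.07 0' 60; python3 -m crank '0.003 -0.066 0.04 0.076;0.003 -0.066 0.03 0.076;0.003 -0.066 0 0.076;0.003 -0.066 0 0.076;0.003 -0.066 0 0.076';python3 -m crank '0.003 -0.066 0 0.076;0.003 -0.066 0 0.076;0.003 -0.066 0 0.076;0.003 -0.066 0 0.076;0 -0.066 0 0.002'
python3 - <<'E'
import time
from ob import *
grab('wrist','w6'); blob('w6',.4785,-.3258,.065,.017,.027);blob('w6',.4785,-.3258,.065,.055,.07)
E
```

```text
t: 9.62
tool_pos: [0.5346, -0.0144, 0.1638]
tool_rot: [-1.974, -2.439, 0.002]
contact_force: [0.1, 0.1, 0.5]
opening: 0.0509
grip_force: 0.0
t: 10.03
tool_pos: [0.5441, -0.1814, 0.2008]
tool_rot: [1.161, 2.917, 0.001]
contact_force: [0.0, 0.2, -0.1]
opening: 0.0513
grip_force: 0.0
t: 10.45
tool_pos: [0.55, -0.3466, 0.1998]
tool_rot: [0.437, 3.11, 0.001]
contact_force: [0.3, 0.0, 0.4]
opening: 0.0511
grip_force: 0.0
tcp [ 550.  -346.6  199.8] yawy 74.01549092249005
w6 8853 [ 478.5 -327.3] [70.3 90.1] 73.6 z [20.8 22.  23.3]
w6 2672 [ 478.5 -327.3] [16.  69.9] 73.5 z [60.4 61.9 63.1]
```

View pics/w6.png

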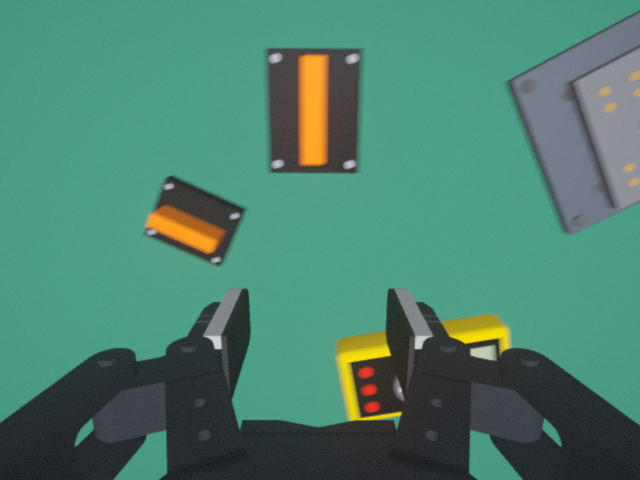

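Wrist view: the middle cover is at (314,110), handle upright in the picture and square to the fingers. The small cover is at (195,220) and the multimeter at (425,370), both clear of the path.

```bash
python3 -m crank '-0.0715 0.019 0 -0.005;-0.0715 0.0195 0 0;0 0 -0.07 0;0 0 -0.07 0;0 0 -0.07 0'; python3 -m crank '0 0 -0.07 0;0 0 -0.06 0;0 0 0 0;0 0 0 0;0 0 0 0';python3 -m crank '0 0 0 0;0 0 0 0;0 0 0 0;0 0 0 0;0 0 0 0' 0 80
```

```text
t: 10.92
tool_pos: [0.4787, -0.3263, 0.0953]
tool_rot: [0.456, 3.104, -0.003]
contact_force: [0.3, -0.5, -0.6]
opening: 0.0513
grip_force: 0.0
t: 11.33
tool_pos: [0.4791, -0.3269, 0.0315]
tool_rot: [0.455, 3.106, -0.002]
contact_force: [-0.5, -0.8, 1.2]
opening: 0.0514
grip_force: 0.0
t: 11.75
tool_pos: [0.479, -0.3274, 0.0318]
tool_rot: [0.456, 3.105, -0.003]
contact_force: [-0.1, 0.7, 7.8]
opening: 0.015
grip_force: 79.3
```

```bash
python3 -m crank '0 0 0.03 0;0 0 0.07 0;0 0 0.08 0;0 0 0.08 0;0 0 0.04 0'; python3 -m crank '0.039 0.062 0 0.05;0.039 0.062 0 0.05;0.039 0.062 0 0.05;0.039 0.062 0 0.05;0.039 0.062 0 0.05';python3 -m crank '0.039 0.062 0 0.05;0.039 0.062 0 0.022;0.039 0.062 0 0;0 0 0 0;0 0 0 0'
python3 - <<'E'
from ob import *
grab('wrist','w7'); blob('w7',.5515,-.097,.08,.035,.044);blob('w7',.5515,-.097,.02,.0455,.055);blob('w7',.535,-.017,.02,.09,.097)
f=load('w7');print(ctrl.get_obs()['tool_pos'])
E
```

```text
t: 12.17
tool_pos: [0.479, -0.3274, 0.1851]
tool_rot: [0.456, 3.102, -0.006]
contact_force: [-0.0, -0.8, -1.3]
opening: 0.0147
grip_force: 78.3
t: 12.58
tool_pos: [0.5752, -0.1695, 0.179]
tool_rot: [0.164, -3.137, -0.001]
contact_force: [0.8, -0.9, -1.4]
opening: 0.0146
grip_force: 78.5
t: 13.0
tool_pos: [0.6336, -0.0764, 0.1787]
tool_rot: [0.341, -3.122, -0.0]
contact_force: [-1.2, -0.6, -2.2]
opening: 0.0152
grip_force: 78.7
tcp [633.6 -76.4 178.7] yawy -257.54409663736624
w7 19139 [551.5 -98.1] [104.1  76.3] 12.2 z [38.8 40.  41.2]
w7 278 [551.5 -98.1] [11.  11.4] 55.2 z [46.2 47.7 49. ]
w7 604 [536.7 -16.8] [13.5 13.6] 24.2 z [91.7 93.8 95.1]
[ 0.63310985 -0.07765009  0.17863983]
```

View pics/w7.png

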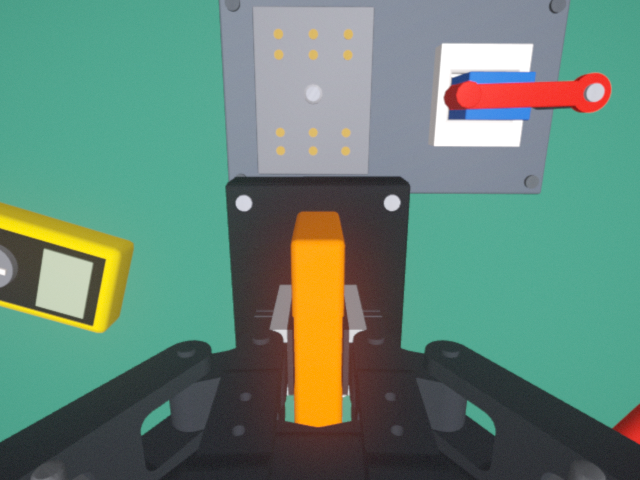

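Wrist view: the pin is at (314,93), measured at (551.5,-98.1) mm with its top at 48 mm. The lever is shut over the relay and the cover is held square.

```bash
python3 -m crank '-0.054 -0.0135 0 -0.003;-0.054 -0.0135 0 0;-0.054 -0.0137 -0.02 0;0 0 -0.06 0;0 0 -0.06 0'; python3 -m crank '0 0 -0.04 0;0 0 0 0;0 0 0 0;0 0 0 0;0 0 0 0'
python3 - <<'E'
from ob import *
grab('wrist','w8');grab('scene','s8');grab('top','t8')
z=ctrl.get_obs()['tool_pos'][2]
W,im=cloud('w8'); h=cv2.cvtColor(im,cv2.COLOR_RGB2HSV).astype(int)
m=(h[...,0]>6)&(h[...,0]<22)&(h[...,1]>150)&(W[...,2]>z+.02)&(W[...,2]<z+.04);P=W[m];print(rect(P),np.median(P[:,2]))
for t in('w8','t8','s8'): blob(t,.552,-.098,.07,z-.015,z-.004)
E
```

```text
t: 13.47
tool_pos: [0.5521, -0.1007, 0.1107]
tool_rot: [-0.323, 3.121, -0.004]
contact_force: [1.0, 0.7, -2.3]
opening: 0.0146
grip_force: 78.7
t: 13.88
tool_pos: [0.554, -0.0994, 0.0918]
tool_rot: [-0.327, 3.121, -0.003]
contact_force: [0.8, -0.0, -0.9]
opening: 0.0146
grip_force: 78.5
tcp [554.  -99.4  91.8] yawy 101.96771205012098
(array([ 550.7, -100.2]), array([65.5, 17.3]), 13.7) 0.12181199627862631
w8 17546 [ 543.4 -102.1] [69.9 70.4] 11.9 z [80.8 81.9 83. ]
t8 436 [ 527.8 -104.6] [38.9 70.2] 12.0 z [78.2 81.5 85.1]
s8 703 [556.5 -97.2] [91.5 70.6] 12.1 z [77.8 81.6 85. ]
```

```bash
python3 -m crank '-0.003 0.0034 0 0;0 0 0 0;0 0 -0.01 0;0 0 -0.01 0;0 0 0 0'; python3 -m crank '0 0 -0.004 0;0 0 -0.004 0;0 0 -0.004 0;0 0 0 0;0 0 0 0'
```

```text
t: 14.45
tool_pos: [0.5507, -0.0967, 0.0779]
tool_rot: [0.329, -3.124, -0.0]
contact_force: [1.8, -0.5, -2.9]
opening: 0.015
grip_force: 78.7
t: 14.87
tool_pos: [0.551, -0.0969, 0.0731]
tool_rot: [0.328, -3.124, 0.0]
contact_force: [1.8, -0.9, -2.4]
opening: 0.015
grip_force: 78.7
```

```bash
python3 -m crank '0 0 -0.002 0;0 0 -0.002 0;0 0 0 0;0 0 0 0;0 0 0 0'; python3 -m crank '0 0 -0.003 0;0 0 -0.003 0;0 0 -0.003 0;0 0 -0.003 0;0 0 0 0';python3 -m crank '0 0 0 0;0 0 0 0;0 0 0 0;0 0 0 0;0 0 0 0'
```

```text
t: 15.28
tool_pos: [0.5511, -0.0968, 0.0718]
tool_rot: [-0.328, 3.124, -0.0]
contact_force: [-1.5, -0.0, 1.9]
opening: 0.015
grip_force: 79.2
t: 15.7
tool_pos: [0.5513, -0.0969, 0.066]
tool_rot: [-0.328, 3.124, -0.0]
contact_force: [-4.3, 0.0, 7.6]
opening: 0.0148
grip_force: 80.0
t: 16.12
tool_pos: [0.5513, -0.0969, 0.0663]
tool_rot: [-0.328, 3.124, -0.0]
contact_force: [-5.1, 0.2, 7.1]
opening: 0.0152
grip_force: 80.0
```

```bash
python3 -m crank '0 0 -0.002 0;0 0 -0.002 0;0 0 0 0;0 0 0 0;0 0 0 0'
python3 - <<'E'
from ob import *
grab('wrist','w9');grab('scene','s9');grab('top','t9')
for t in('w9','s9','t9'): blob(t,.5515,-.098,.07,.05,.0605); blob(t,.527,.0145,.04,.056,.0635)
blob('w9',.5515,-.098,.09,.03,.0385)
W,im=cloud('w9'); m=(np.hypot(W[...,0]-.5515,W[...,1]+.098)<.07)&(W[...,2]>.052)&(W[...,2]<.06);P=W[m]
print(np.linalg.lstsq(np.c_[P[:,:2]-P[:,:2].mean(0),np.ones(len(P))],P[:,2],rcond=None)[0],np.median(P[:,2]))
blob('t9',.5355,-.017,.02,.085,.1);blob('s9',.5355,-.017,.02,.085,.1)
print(ctrl.get_obs()['contact_force'],ctrl.get_obs()['t'])
E
```

```text
t: 16.53
tool_pos: [0.5515, -0.097, 0.0658]
tool_rot: [0.329, -3.124, 0.0]
contact_force: [-8.9, 1.2, 15.7]
opening: 0.0145
grip_force: 81.3
tcp [551.5 -97.   65.8] yawy -257.98803162958404
w9 17524 [540.6 -99.6] [69.1 70.4] 12.2 z [54.9 56.  57.1]
w9 2573 [528.9  11.1] [28.6 37.2] 12.1 z [57.  60.8 61.9]
s9 679 [555.1 -94.8] [88.1 70.7] 12.1 z [51.6 55.8 59.2]
s9 117 [530.8  11.2] [30.6 48.6] 10.8 z [57.1 60.4 63. ]
t9 402 [ 525.5 -102.5] [38.9 69.9] 11.7 z [52.5 56.2 59.2]
t9 119 [528.8  13.3] [28.3 39.4] 13.0 z [57.  60.4 62.9]
w9 3223 [ 504.6 -108. ] [ 8.7 76.1] 12.5 z [32.7 33.9 35.7]
[-3.67225583e-04  9.88208311e-06  5.60074688e-02] 0.05601836787081744
t9 14 [537.1 -12.8] [3.8 9.8] 88.7 z [92.  94.2 96. ]
s9 46 [537.7 -14. ] [12.  13.2] 79.9 z [87.7 93.3 96.2]
[-9.06528153  2.0411707  15.78413997] 16.6833
```

View pics/s9.png

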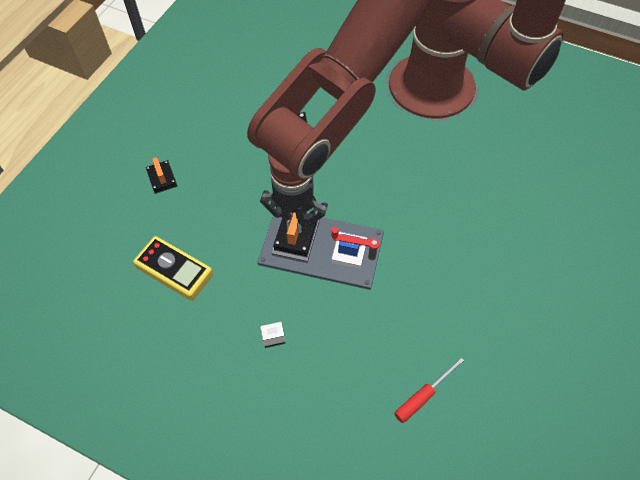

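The scene view shows the cover pressed flat on the sprung table at (293,240), plate top at 56 mm, so the table is at its stop. The lever is shut over the relay at (350,243), and the bystanders haven't moved.

```bash
python3 -c "
from station import ctrl
print(ctrl.finish_job())"
```

```text
the job is handed in; nothing more can be done
None
```

I handed the job in at about 17 s: the relay is home in the socket, the lever is shut, and the cover is on the pin, pressed fully down and still held; the hand-in returned no verdict.

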